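# Snap the drill-guide bar between the jig's spring clips

### The job

Pick up the loose aluminium drill-guide bar by its black grip and snap it down between the two spring clips of the drilling jig, so that it lies flat and fully home on its seat with both clips closed over its ends. The clip carriage can be clamped anywhere along its track, so feel where the clips are, and do not force the bar: never press it against the jig harder than 30 N.

Things in the scene. Friction and masses are not known exactly. Their poses are not given: they have to be found in the camera images.
- guide_bar: loose aluminium bar, 120 (its y) x 36 (x) x 18 mm (z), about 220 g, flat on the table; origin mid-underside, z up. Both ends chamfered: the underside reaches 56 mm each way in y, the full 60 mm from 7 to 15 mm up, then 56 mm again at 18 mm. Alike either way round.
- bar_grip (a point): middle of the bar's black grip rib, 24 mm (bar x) x 60 mm (bar y), 18 to 46 mm above the underside; this point is 32 mm above it. Take it from above across the 24 mm; a 6 mm ledge of bar lies on each side of the rib.
- jig_base: drilling jig's fixed plywood base, 100 (x) x 240 (y) x 12 mm, origin mid-underside, z up. Along its y runs a track with the clip carriage, clamped where it is NOT measured: carriage middle at x = 0, y anywhere from -22 to +22 mm (feel for it, or look). A spring clip stands at each y end of the carriage.
- seat_level (a point): on the base's centre, at the height of the carriage's seat (24 mm above the origin) where the bar's underside must lie. Two guide rails on the carriage (70 mm long in y, 9 mm high over the seat) leave the bar 3 mm play each way in x. Once home, the noses snap over the bar's upper end chamfers.
- clip_tops (a point): on the base's centre, at the height of the clip tops, 47 mm above the origin. Clips: 28 mm wide in x; rolled noses of 4 mm radius, centres 19 mm above the seat, innermost points 57 mm each way from the carriage middle, outer faces 67 mm. Each bends out 5 mm at most, about 3 N/mm. Passing takes about 8 to 16 N; over 3 mm off centre the bar may jam.
Things that resemble listed ones, but are neither listed nor needed, are in the scene too. What is shaped like the guide_bar but purple or turquoise is not meant.

How it is judged:
By the outcome, as a careful person would: the job done as asked, in the order asked, and still so for the second after the job is handed in, with the robot touching nothing.
It also fails if it takes over 64 s, if anything falls off the work surface, if the arm or the gripper's body presses on something with over 40 N, if the wrist force passes 120 N, or if a joint passes its speed limit or range.

### The arm

A 6-joint arm with a two-finger parallel gripper is mounted at the origin on a cart in front of the work surface, level with it; the furniture and walls round the work are solid. World frame = base frame: x ahead of the robot, y to its left, z up, the work surface at z = 0. Lengths are in m, angles in rad, forces in N, time in s.
With the tool pointing down it reaches from about 0.35 to 0.775 m from the base axis. Payload 5.5 kg.
Tool frame: the origin (TCP) lies midway between the tips of the shut fingers; the grasp point (between the pads) lies 19 mm behind it; z points along the fingers, x is the direction in which the jaws open and shut, and the axes are right-handed (so a half turn about z gives the same grasp; the last joint's range is limited). The gripper opens to 85 mm and grips with 20 to 120 N. Pads are 22 mm wide; open, the fingers measure 114 mm over their backs; the gripper's body (76 mm by 85 mm) begins 54 mm behind the grasp point. The pads swing forward as they close: fully open they stand 13 mm farther back than shut.
Start: joints at [1.046, 0.313, 0.046, 1.304, 0, 1.431], TCP at [0.216, 0.533, 0.231] pointing down, gripper open.
Joint ranges: [-2.76, 2.76], [-0.86, 1.69], [-1.03, 1.26], [-2.2, 2.34], [-1.47, 1.5], [-3.14, 3.14]. Speed limits (rad/s): [2.57, 2.57, 3.14, 3.14, 3.14, 3.14].

### API

Orientations are given as a unit quaternion [w, x, y, z].
In Python, from workcell import env gives the robot as it stands. The module is installed in compiled form; this text tells all that it offers.
- The arm moves only by the tool apply_moves, never from a script. Its argument "moves" is a list of rows, each a list of 3 entries, a list of its own where there are three numbers: the shift along the tool's x, y, z in cm, then the turn about the tool's z in degrees, then the opening, from 0 (shut) to 1 (fully open). In form: [[[x, y, z], yaw, gripper], ...]. A call has exactly 10 rows; each row is the pose to reach, as a shift and turn from the pose commanded when the call began, along the tool's axes at that moment; what a row does not reach only later rows make up. A row lasts 1/8 s, in which the tool goes at most 62.5 mm and 10.7 degrees, less where a joint would pass 70% of its speed; a pose out of reach is approached as far as the arm can. A call with a gripper value outside its range is refused whole. The fingers move at their own pace and stop on an object; "squeeze" is the grip in N (left out, the last holds). Time passes only in rows, so rows that repeat a pose let the fingers close, or fill a call up. It gives the time, the measured TCP pose, the force and the opening at its end, in the units of the state.
- env.get_state(): the state, without advancing time (a new reading comes with each control period).
- env.read_camera(name): name is "scene" or "top" or "wrist"; returns a dict with "pixels" (400x640x3 uint8, red, green, blue), "fov_y" (degrees; the focal length in pixels is half the picture's height over the tangent of half this angle, whatever the lens; pixels are square), "cx", "cy" (the principal point, pixels), "world_from_camera" (4x4, takes a point from camera to world coordinates); the wrist camera has in their place "hand_eye" (4x4, takes a point from camera to tool coordinates, whose origin is the TCP and whose axes are the tool frame's). Camera axes: x right, y down, z forward; pixel columns grow to the right and rows downward; lengths in m; the calibration is good to about 2 mm. A picture is of the moment at which its call begins: read the wrist's pose just before it. There is no depth.
- env.hand_in(): hands the job in, once; it reports no verdict.
The state is a dict: "clock": time; "joint_pos": joint angles; "qvel": joint speeds; "tau": joint torques, N m; "tcp_pos": TCP position; "orientation": TCP orientation; "wrist_force": force on the tool from outside, world axes, zero at the start; "ft_torque": the same for the moment, N m; "finger_gap": finger opening in m.
Only numpy, scipy, OpenCV 4.12 (cv2) and the standard library are available. Lean on these libraries where they do the work, as an engineer would, in place of code of your own. Each camera call takes 0.05 s, during which the arm holds its last target.

## Working session

There is one attempt and no reset: what is moved stays moved. The work goes in short steps, Python scripts to look and compute and a tool call to move; the robot and the scene stay as the last step left them, time stands still between calls to the robot, and variables do not carry over. Pictures are saved under pics/ and viewed, and the job is handed in when it is done.

Besides the shell and the picture viewer there is one more tool, called after ">>>" as name(argument=value, ...) on one line, values as JSON. apply_moves: Moves the arm, as the interface text tells. Its arguments: {"type":"object","properties":{"moves":{"type":"array","items":{"type":"array"}},"squeeze":{"type":"number"}},"required":["moves"]}

```bash
mkdir -p pics
cat > h.py <<'E'
import numpy as np, cv2
from scipy.spatial.transform import Rotation as R
from workcell import env
def snap(n,f):
    s=env.get_state(); c=env.read_camera(n); cv2.imwrite('pics/'+f+'.png',c['pixels'][:,:,::-1])
    import pickle; pickle.dump((s,c),open('pics/'+f+'.pkl','wb')); return s,c
def load(f):
    import pickle; return pickle.load(open('pics/'+f+'.pkl','rb'))
def T(s,c):
    if 'world_from_camera' in c: return np.array(c['world_from_camera'])
    q=s['orientation']; M=np.eye(4); M[:3,:3]=R.from_quat([q[1],q[2],q[3],q[0]]).as_matrix(); M[:3,3]=s['tcp_pos']
    return M@np.array(c['hand_eye'])
def px(f,u,v,z):
    s,c=load(f); M=T(s,c); fl=200/np.tan(np.radians(c['fov_y'])/2)
    d=M[:3,:3]@np.array([(u-c['cx'])/fl,(v-c['cy'])/fl,1]); o=M[:3,3]
    return o+d*(z-o[2])/d[2]
def proj(f,P):
    s,c=load(f); M=np.linalg.inv(T(s,c)); fl=200/np.tan(np.radians(c['fov_y'])/2)
    p=M[:3,:3]@np.array(P)+M[:3,3]; return p[:2]/p[2]*fl+[c['cx'],c['cy']]
def crop(f,x0,y0,x1,y1,k,o):
    im=cv2.imread('pics/'+f+'.png')[y0:y1,x0:x1]; cv2.imwrite('pics/'+o+'.png',cv2.resize(im,None,fx=k,fy=k,interpolation=cv2.INTER_CUBIC))
E
python3 - <<'E'
from h import *
for n in ['scene','top','wrist']:
    s,c=snap(n,n+'0'); print(n,c['fov_y'],c['cx'],c['cy'],np.round(T(s,c),3).tolist())
print(s)
E
```

```text
scene 53.94493055727107 321.77334737640393 198.64384860221625 [[0.882, -0.273, 0.384, 0.109], [-0.471, -0.477, 0.742, -0.597], [-0.019, -0.835, -0.549, 0.584], [0.0, 0.0, 0.0, 1.0]]
top 52.858119511116186 312.2680844270331 196.7734344819478 [[-0.014, -0.984, 0.179, 0.279], [-1.0, 0.013, -0.01, 0.151], [0.008, -0.179, -0.984, 1.11], [0.0, 0.0, 0.0, 1.0]]
wrist 67.40948883895969 322.90625322273956 204.8832568410985 [[0.375, 0.884, 0.28, 0.144], [0.927, -0.357, -0.115, 0.562], [-0.002, 0.302, -0.953, 0.375], [0.0, 0.0, 0.0, 1.0]]
{'clock': 0.1, 'joint_pos': array([1.04640318e+00, 3.13980304e-01, 4.51136978e-02, 1.30361047e+00,
       2.87830339e-05, 1.43122496e+00]), 'qvel': array([-0.0006899 , -0.00128787,  0.00206798,  0.00029185,  0.00173141,
        0.00211478]), 'tau': array([ 2.90639786e-03, -4.81726170e+01,  2.99243259e+01,  1.27918032e-02,
       -1.19073161e-04, -2.09666149e-05]), 'tcp_pos': array([0.21561049, 0.53256164, 0.23047538]), 'orientation': array([ 3.55178752e-04,  8.29274683e-01,  5.58840580e-01, -7.61762597e-04]), 'wrist_force': array([0.18939413, 0.65840539, 0.00589238]), 'ft_torque': array([ 0.02643515, -0.02628628, -0.0120764 ]), 'finger_gap': 0.08542582881558056}
```

View pics/scene0.png

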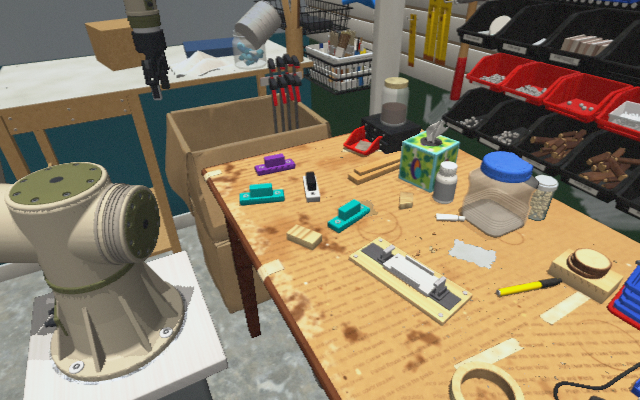

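View pics/top0.png

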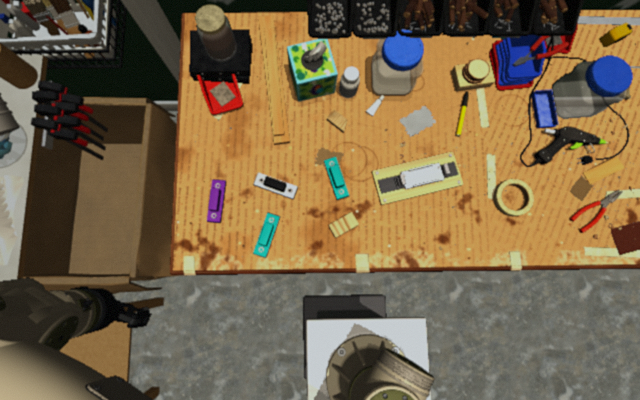

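View pics/wrist0.png

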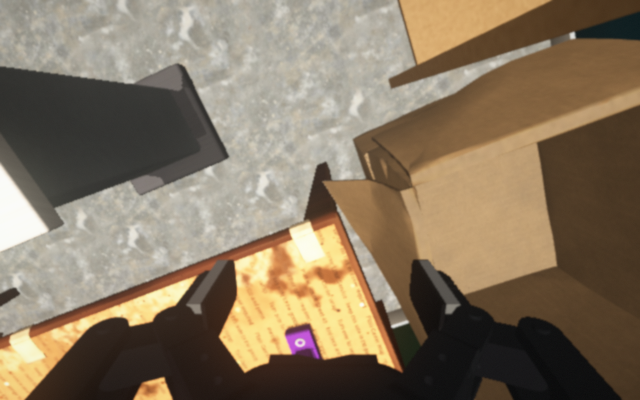

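Bar candidates in the top view are purple (216,201), turquoise (336,178) and (267,234), and aluminium with a black rib (275,185). The last one fits the description. The jig is at (417,178). I'll enlarge both.

Run:
```python
from h import *
crop('top0',240,160,310,210,11,'c_bar'); crop('top0',365,145,470,210,7,'c_jig'); crop('scene0',340,225,480,330,5,'c_sj')
```

```text
(no output)
```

View pics/c_bar.png

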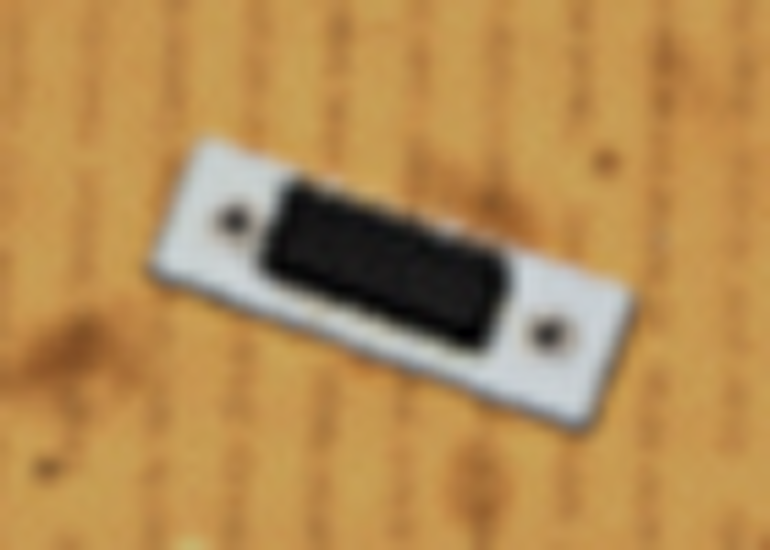

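View pics/c_jig.png

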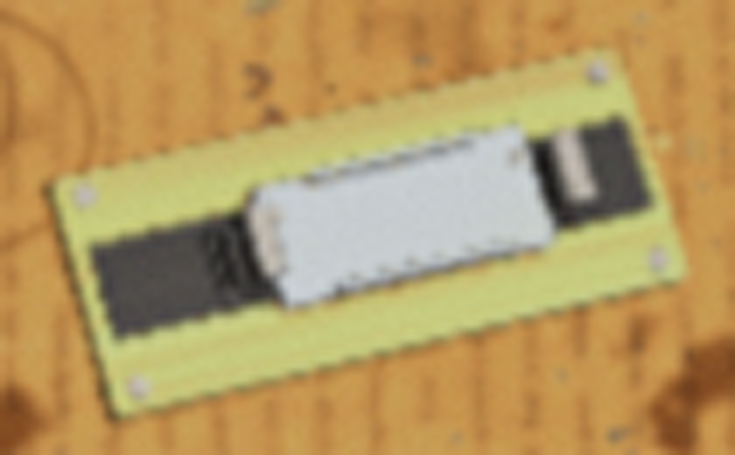

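View pics/c_sj.png

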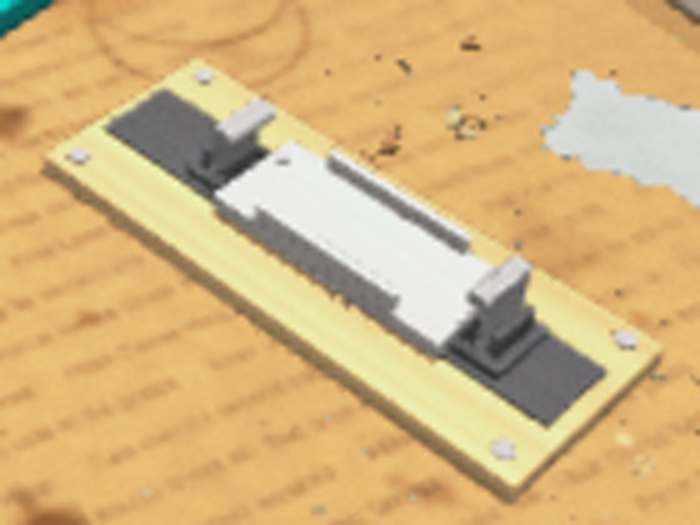

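The aluminium bar with the black rib is confirmed, and the jig has clips near crop (265,235) and (573,165). Next I'll measure.

Run:
```python
from h import *
def m(f,pts,x0,y0,k,z): return np.array([px(f,x0+(a+.5)/k-.5,y0+(b+.5)/k-.5,z) for a,b in pts])
def ang(d): return np.degrees(np.arctan2(d[1],d[0]))
h=m('top0',[(235,219),(548,333)],240,160,11,.018);print('holes',h,h.mean(0),ang(h[1]-h[0]),np.linalg.norm(h[1]-h[0]))
r=m('top0',[(290,180),(508,250),(483,352),(262,272)],240,160,11,.046);print('rib',r.mean(0),ang(r[1]-r[0]),ang(r[2]-r[3]),[np.linalg.norm(r[i]-r[i-1]) for i in range(4)])
b=m('top0',[(52,185),(613,52),(687,275),(115,415)],365,145,7,.012);print('base',b,b.mean(0),ang(b[1]-b[0]),ang(b[2]-b[3]),[np.linalg.norm(b[i]-b[i-1]) for i in range(4)])
s=m('top0',[(85,195),(598,72),(658,260),(138,387)],365,145,7,.012);print('screws',s.mean(0),ang(s[1]-s[0]),ang(s[2]-s[3]))
c=m('top0',[(265,235),(573,165)],365,145,7,.047);print('clips',c,c.mean(0),ang(c[1]-c[0]),np.linalg.norm(c[1]-c[0]))
s=m('scene0',[(202,76),(625,340),(503,450),(77,155)],340,225,5,.012);print('screws scene',s,s.mean(0),ang(s[1]-s[0]),ang(s[2]-s[3]))
c=m('scene0',[(245,118),(500,280)],340,225,5,.047);print('clips scene',c,c.mean(0),ang(c[1]-c[0]),np.linalg.norm(c[1]-c[0]))
```

```text
holes [[0.52867077 0.28140907 0.018     ]
 [0.49830702 0.20254902 0.018     ]] [0.5134889  0.24197905 0.018     ] -111.05836928261633 0.08450364241860488
rib [0.51064584 0.241014   0.046     ] -108.86710632136307 -110.9161149547474 [np.float64(0.024049925448574122), np.float64(0.05668867738665006), np.float64(0.026207245599837514), np.float64(0.05800584131550416)]
base [[ 0.55044006 -0.02945283  0.012     ]
 [ 0.60305011 -0.25951522  0.012     ]
 [ 0.51028803 -0.28206991  0.012     ]
 [ 0.45662153 -0.05055663  0.012     ]] [ 0.53009993 -0.15539865  0.012     ] -77.11923239486491 -76.94892077740224 [np.float64(0.09616281043408505), np.float64(0.23600110383692155), np.float64(0.09546475028358861), np.float64(0.23765204374640994)]
screws [ 0.53129538 -0.15660876  0.012     ] -76.99008175067776 -76.95469742757118
clips [[ 0.52084524 -0.10552549  0.047     ]
 [ 0.54727304 -0.22728566  0.047     ]] [ 0.53405914 -0.16640557  0.047     ] -77.75401074573175 0.12459520655767876
screws scene [[ 0.54438151 -0.04031045  0.012     ]
 [ 0.59325164 -0.25134753  0.012     ]
 [ 0.51572266 -0.26917276  0.012     ]
 [ 0.46628975 -0.0579193   0.012     ]] [ 0.52991139 -0.15468751  0.012     ] -76.96176108498217 -76.82986006019647
clips scene [[ 0.51739209 -0.10564087  0.047     ]
 [ 0.54513001 -0.2277782   0.047     ]] [ 0.53126105 -0.16670953  0.047     ] -77.20491052739716 0.12524743267593816
```

```bash
cat >> h.py <<'E'
def go(p,a):
    s=env.get_state(); q=s['orientation']; M=R.from_quat([q[1],q[2],q[3],q[0]]).as_matrix()
    cur=np.degrees(np.arctan2(M[1,0],M[0,0])); d=M.T@(np.array(p)-s['tcp_pos'])
    print('clock',round(s['clock'],2),'cur',np.round(s['tcp_pos'],4),'ang',round(cur,2),'shift cm',np.round(d*100,2),'yaw',round(-(a-cur),2),'F',np.round(s['wrist_force'],1),'gap',round(s['finger_gap'],4), 'zaxis',np.round(M[:,2],3))
E
python3 -c "
from h import *
go([.512,.2415,.20],-20.3)"
```

```text
clock 0.15 cur [0.2156 0.5326 0.2306] ang 67.95 shift cm [-15.86  38.4    3.07] yaw 88.25 F [1.1 0.3 0.8] gap 0.0854 zaxis [-0.001 -0.001 -1.   ]
```

>>> apply_moves(moves=[[[-1.6, 3.9, 0.3], 9, 1], [[-3.2, 7.7, 0.6], 18, 1], [[-4.8, 11.5, 0.9], 27, 1], [[-6.4, 15.4, 1.2], 36, 1], [[-8, 19.2, 1.5], 45, 1], [[-9.6, 23.1, 1.8], 54, 1], [[-11.2, 27, 2.1], 63, 1], [[-12.8, 31, 2.4], 72, 1], [[-14.4, 35, 2.7], 81, 1], [[-15.9, 38.4, 3], 88.2, 1]])

```text
clock: 1.4
tcp_pos: [0.513, 0.2402, 0.2009]
orientation: [0.0, 0.984, -0.178, -0.0]
wrist_force: [0.0, -0.6, -0.0]
finger_gap: 0.0852
```

```bash
python3 -c "
from h import *
s,c=snap('wrist','w1'); print(s['joint_pos'].round(2)); go([.512,.2415,.20],-20.3)"
```

```text
[ 0.3   0.31 -0.04  1.23  0.    2.23]
clock 1.45 cur [0.516  0.2373 0.2003] ang -20.93 shift cm [-0.52 -0.25  0.02] yaw -0.63 F [ 3.4 -1.6 -0.5] gap 0.0857 zaxis [ 0.001 -0.002 -1.   ]
```

View pics/w1.png

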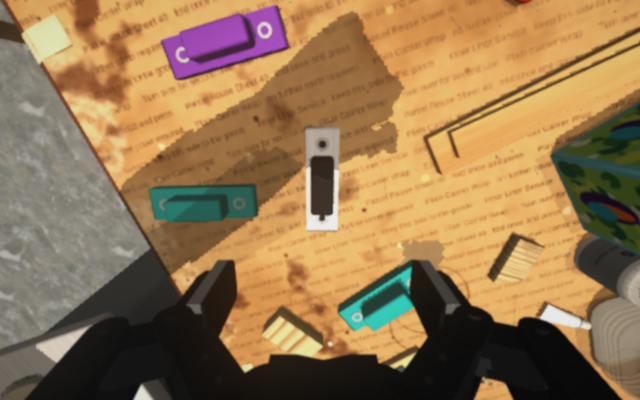

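Run:
```python
from h import *
crop('w1',290,115,355,240,4.8,'c_w1')
s,c=load('w1'); print(s['tcp_pos'],s['qvel'].round(3)); go([.512,.2415,.20],-20.3)
```

```text
[0.51302968 0.24018404 0.20086697] [-0.478  0.177  0.186  0.009  0.001  0.512]
clock 1.45 cur [0.516  0.2373 0.2003] ang -20.93 shift cm [-0.52 -0.25  0.02] yaw -0.63 F [ 3.4 -1.6 -0.5] gap 0.0857 zaxis [ 0.001 -0.002 -1.   ]
```

View pics/c_w1.png

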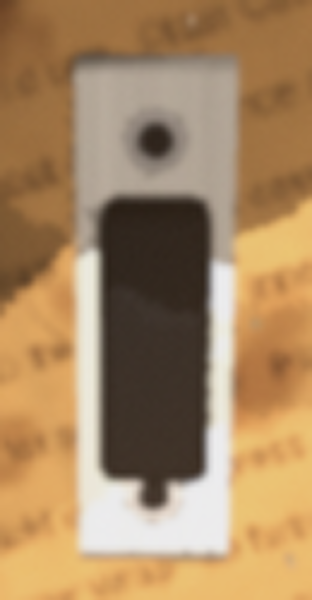

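Run:
```python
from h import *
k=4.8
f=lambda a,b,z: px('w1',290+(a+.5)/k-.5,115+(b+.5)/k-.5,z)
a=[f(75,58,.015),f(240,58,.015)]; b=[f(82,553,.018),f(231,553,.018)]; h=f(155,140,.018)
A=(a[0]+a[1])/2;B=(b[0]+b[1])/2
d=(B-A)[:2]; print(a,b,h); print('len',np.linalg.norm(d),'ang',np.degrees(np.arctan2(d[1],d[0])),'w',np.linalg.norm(a[1]-a[0]),np.linalg.norm(b[1]-b[0]))
u=d/np.linalg.norm(d); print('ctr',(A[:2]+B[:2])/2+u*.002*0-0, 'from A',A[:2]+.06*u,'from B',B[:2]-.056*u,'hole',h[:2]+.0424*u)
# rib top corners
r=[f(102,200,.046),f(208,200,.046),f(205,478,.046),f(102,478,.046)]; print('rib',np.mean(r,0),[np.linalg.norm(r[i]-r[i-1]) for i in range(4)])
```

```text
[array([0.51620273, 0.30276553, 0.015     ]), array([0.55052778, 0.28991984, 0.015     ])] [array([0.4748716 , 0.19296201, 0.018     ]), array([0.50905432, 0.18018592, 0.018     ])] [0.5266626  0.28003064 0.018     ]
len 0.11731718542280403 ang -110.66534976373384 w 0.036649983140828034 0.03649228263222808
ctr [0.51266411 0.24145832] from A [0.51219071 0.24020322] from B [0.51172587 0.23897079] hole [0.51169926 0.24035875]
rib [0.51264209 0.24281256 0.046     ] [np.float64(0.06109617705718672), np.float64(0.021970958690222548), np.float64(0.06108609970484542), np.float64(0.022678195611069065)]
```

>>> apply_moves(moves=[[[0, 0, 1], 0.4, 1], [[0, 0, 3], 0.4, 1], [[0, 0, 5], 0.4, 0.8], [[0, 0, 7.5], 0.4, 0.7], [[0, 0, 10], 0.4, 0.65], [[0, 0, 11], 0.4, 0.65], [[0, 0, 11], 0.4, 0.65], [[0, 0, 11], 0.4, 0.65], [[0, 0, 11], 0.4, 0.65], [[0, 0, 11], 0.4, 0.65]])

```text
clock: 2.7
tcp_pos: [0.5126, 0.2416, 0.092]
orientation: [-0.0, 0.984, -0.179, 0.001]
wrist_force: [-0.7, -0.1, -0.5]
finger_gap: 0.0556
```

```bash
python3 -c "
from h import *
s,c=snap('wrist','w2'); go([.512,.241,.021],-20.7);print(s['qvel'].round(3))"
```

```text
clock 2.75 cur [0.5125 0.2415 0.0919] ang -20.66 shift cm [-0.03  0.07  7.09] yaw 0.04 F [ 0.6 -0.2  0.2] gap 0.0558 zaxis [ 0.001  0.    -1.   ]
[ 0.     0.003 -0.006 -0.001  0.002  0.001]
```

View pics/w2.png

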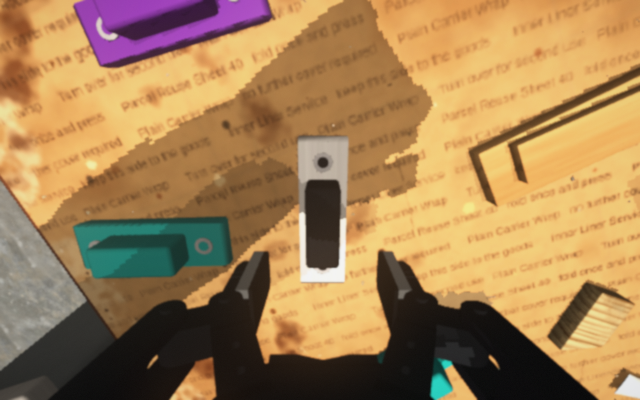

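The bar is centred between the fingers (columns 298–349, rows 136–282). I'll measure it again from this static pose.

Run:
```python
from h import *
crop('w2',285,125,360,290,3.6,'c_w2')
f=lambda a,b,z: px('w2',a,b,z)
A=(f(297.5,136.5,.015)+f(349,136.5,.015))/2;B=(f(300.5,282,.018)+f(345.5,282,.018))/2
d=(B-A)[:2];u=d/np.linalg.norm(d);print('len',np.linalg.norm(d),'ang',np.degrees(np.arctan2(d[1],d[0])),A[:2]+.06*u,B[:2]-.056*u)
```

```text
len 0.11808635118719286 ang -110.72059190135056 [0.51242264 0.24037425] [0.51168447 0.23842285]
```

View pics/c_w2.png

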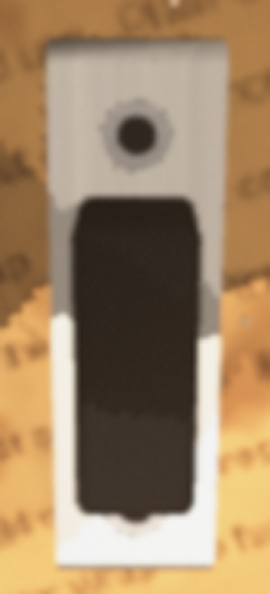

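>>> apply_moves(moves=[[[0, 0.1, 2], 0, 0.65], [[0, 0.1, 4], 0, 0.65], [[0, 0.1, 5.5], 0, 0.65], [[0, 0.1, 6.5], 0, 0.65], [[0, 0.1, 7], 0, 0.65], [[0, 0.1, 7], 0, 0.4], [[0, 0.1, 7], 0, 0.2], [[0, 0.1, 7], 0, 0.1], [[0, 0.1, 7], 0, 0.1], [[0, 0.1, 7], 0, 0.1]], squeeze=80)

```text
clock: 4.0
tcp_pos: [0.5123, 0.2407, 0.022]
orientation: [-0.0, 0.984, -0.179, 0.001]
wrist_force: [0.0, 0.7, 4.8]
finger_gap: 0.0226
```

```bash
python3 -c "
from h import *
go([.512,.241,.12],-20.7)"
```

```text
clock 4.0 cur [0.5123 0.2407 0.022 ] ang -20.64 shift cm [-0.03 -0.02 -9.8 ] yaw 0.06 F [0.  0.7 4.8] gap 0.0226 zaxis [ 0.001  0.    -1.   ]
```

>>> apply_moves(moves=[[[0, 0, 0], 0, 0.1], [[0, 0, -1], 0, 0.1], [[0, 0, -3], 0, 0.1], [[0, 0, -6], 0, 0.1], [[0, 0, -9], 0, 0.1], [[0, 0, -11], 0, 0.1], [[0, 0, -12], 0, 0.1], [[0, 0, -12], 0, 0.1], [[0, 0, -12], 0, 0.1], [[0, 0, -12], 0, 0.1]])

```text
clock: 5.25
tcp_pos: [0.5111, 0.2403, 0.1402]
orientation: [0.0, 0.984, -0.179, -0.001]
wrist_force: [-0.3, -0.2, -1.9]
finger_gap: 0.0227
```

```bash
python3 -c "
from h import *
s,c=snap('wrist','w3'); go([.5326,-.1666,.14],13)"
```

```text
clock 5.3 cur [0.5112 0.2403 0.1403] ang -20.65 shift cm [16.35 37.33  0.05] yaw -33.65 F [-0.2 -0.5 -1.2] gap 0.0225 zaxis [-0.002 -0.    -1.   ]
```

View pics/w3.png

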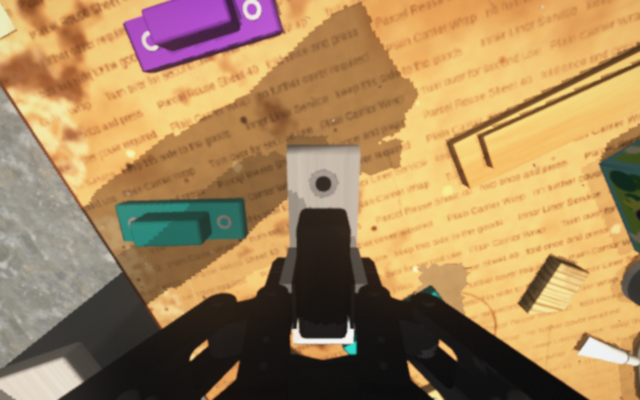

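>>> apply_moves(moves=[[[1, 2.5, 0], -2, 0.1], [[2.8, 6.4, 0], -6, 0.1], [[4.8, 11, 0], -10, 0.1], [[6.8, 15.5, 0], -14, 0.1], [[8.8, 20, 0], -18, 0.1], [[10.7, 24.5, 0], -22, 0.1], [[12.6, 28.8, 0], -26, 0.1], [[14.3, 32.7, 0], -30, 0.1], [[15.6, 35.6, 0], -32.5, 0.1], [[16.3, 37.3, 0], -33.6, 0.1]])

```text
clock: 6.55
tcp_pos: [0.5326, -0.1678, 0.1407]
orientation: [-0.0, 0.994, 0.112, -0.0]
wrist_force: [0.3, 0.2, -2.8]
finger_gap: 0.0226
```

>>> apply_moves(moves=[[[0, 0, 0], 0, 0.1], [[0, 0, 0], 0, 0.1], [[0, 0, 0.5], 0, 0.1], [[0, 0, 1], 0, 0.1], [[0, 0, 1.5], 0, 0.1], [[0, 0, 2], 0, 0.1], [[0, 0, 2], 0, 0.1], [[0, 0, 2], 0, 0.1], [[0, 0, 2], 0, 0.1], [[0, 0, 2], 0, 0.1]])

```text
clock: 7.8
tcp_pos: [0.5329, -0.1661, 0.1215]
orientation: [0.0, 0.994, 0.113, 0.0]
wrist_force: [-0.5, -0.4, -2.2]
finger_gap: 0.0226
```

```bash
python3 -c "
from h import *
go([.5326,-.1666,.14],13);s,c=snap('wrist','w4');snap('scene','s4'); print(s['qvel'].round(3))
crop('w4',220,90,430,380,2,'c_w4');crop('s4',320,160,480,330,3.5,'c_s4')"
```

```text
clock 7.8 cur [ 0.5329 -0.1661  0.1215] ang 12.95 shift cm [-0.04  0.05 -1.85] yaw -0.05 F [-0.5 -0.4 -2.2] gap 0.0226 zaxis [ 0. -0. -1.]
[ 0.001 -0.     0.001 -0.001  0.     0.001]
```

View pics/w4.png

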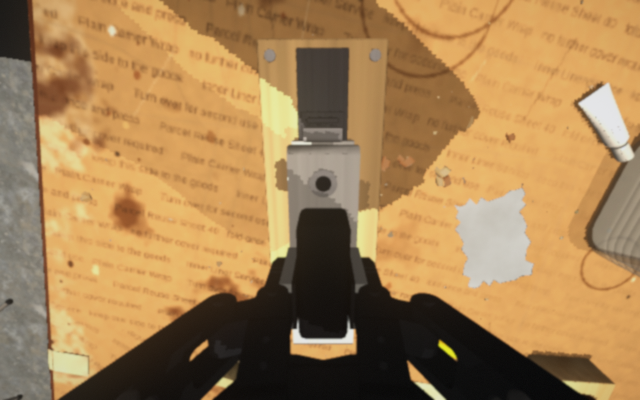

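View pics/c_w4.png

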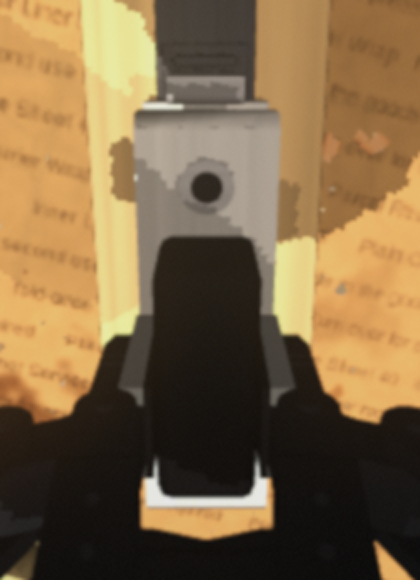

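View pics/c_s4.png

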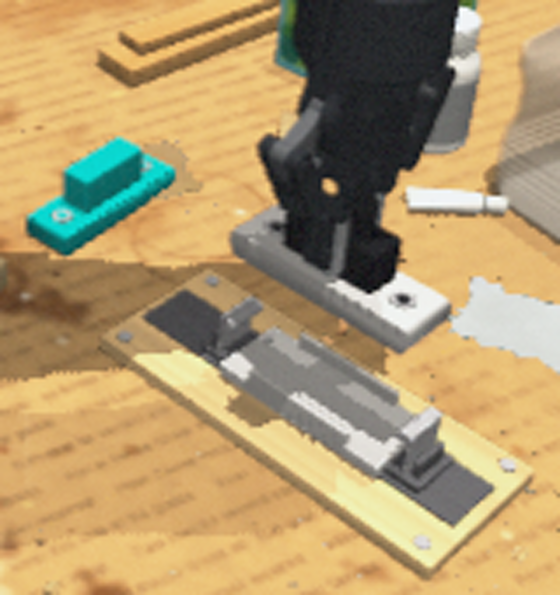

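Run:
```python
from h import *
crop('w4',250,30,395,210,4,'c_w4b')
```

```text
(no output)
```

View pics/c_w4b.png

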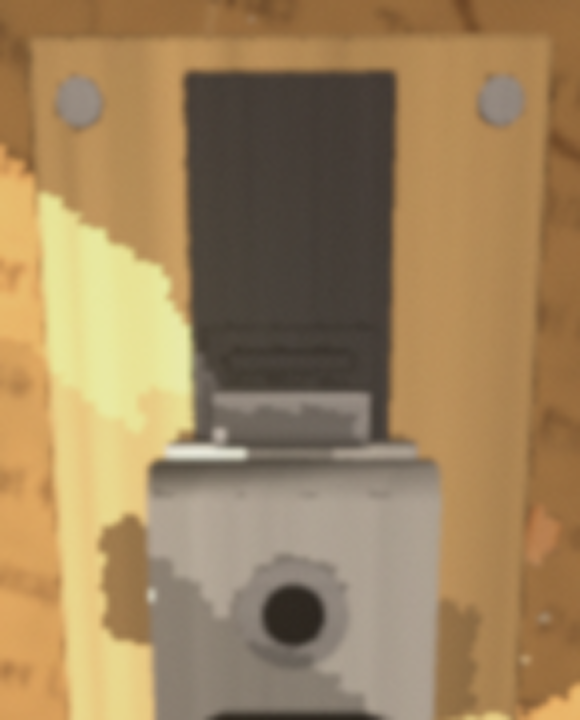

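```bash
cat >> h.py <<'E'
def tl(f,u,v,z):
    s,c=load(f); q=s['orientation']; M=R.from_quat([q[1],q[2],q[3],q[0]]).as_matrix()
    return (M.T@(px(f,u,v,z)-s['tcp_pos']))[:2]*1000
E
python3 - <<'E'
from h import *
f=lambda a,b,z: np.round(tl('w4',250+(a+.5)/4-.5,30+(b+.5)/4-.5,z),2)
print('clip outer',f(212,392,.047),f(370,392,.047))
for z in (.043,.047): print('clip inner',z,f(212,443,z),f(370,443,z))
print('base end',f(32,38,.012),f(549,38,.012),'lower',f(68,700,.012),f(517,700,.012))
print('screws',f(79,101,.013),f(501,101,.013))
print('track',f(188,73,.012),f(394,73,.012))
print('plate end strip',f(165,443,.024),f(418,443,.024))
print('bar end',f(150,461,.1145),f(440,461,.1145),'top edge',f(152,490,.1175),f(438,490,.1175),'hole',f(294,615,.1175))
E
```

```text
clip outer [-14.48 -65.12] [ 13.43 -65.13]
clip inner 0.043 [-14.93 -55.89] [ 13.86 -55.89]
clip inner 0.047 [-14.66 -56.27] [ 13.61 -56.28]
base end [ -49.45 -127.92] [  48.06 -127.93] lower [-50.1   3.1] [49.47  3.06]
screws [ -41.   -117.01] [  39.42 -117.01]
track [ -20.18 -121.98] [  18.99 -121.99]
plate end strip [-25.51 -54.05] [ 24.53 -54.06]
bar end [-17.87 -60.59] [ 18.15 -60.6 ] top edge [-17.39 -57.42] [ 17.68 -57.43] hole [ 3.00e-02 -4.17e+01]
```

>>> apply_moves(moves=[[[-0.04, 0.08, 1], 0, 0.1], [[-0.08, 0.15, 2], 0, 0.1], [[-0.08, 0.15, 3], 0, 0.1], [[-0.08, 0.15, 3.8], 0, 0.1], [[-0.08, 0.15, 4.2], 0, 0.1], [[-0.08, 0.15, 4.4], 0, 0.1], [[-0.08, 0.15, 4.4], 0, 0.1], [[-0.08, 0.15, 4.4], 0, 0.1], [[-0.08, 0.15, 4.4], 0, 0.1], [[-0.08, 0.15, 4.4], 0, 0.1]])

```text
clock: 9.15
tcp_pos: [0.5324, -0.1677, 0.0775]
orientation: [0.0, 0.994, 0.113, 0.0]
wrist_force: [0.6, -0.0, -2.1]
finger_gap: 0.0226
```

```bash
python3 -c "
from h import *
go([.5326,-.1666,.14],13);s,c=snap('wrist','w5');snap('scene','s5');snap('top','t5')
crop('w5',250,30,395,210,4,'c_w5');crop('s5',330,200,480,330,5,'c_s5');crop('t5',365,100,470,210,5,'c_t5')"
```

```text
clock 9.15 cur [ 0.5324 -0.1677  0.0775] ang 12.95 shift cm [ 0.04 -0.1  -6.25] yaw -0.05 F [ 0.6 -0.  -2.1] gap 0.0226 zaxis [ 0. -0. -1.]
```

View pics/c_w5.png

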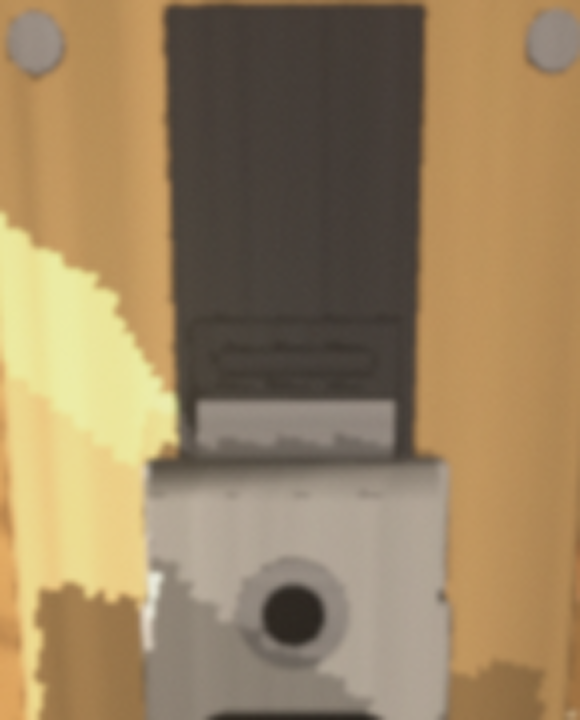

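View pics/c_s5.png

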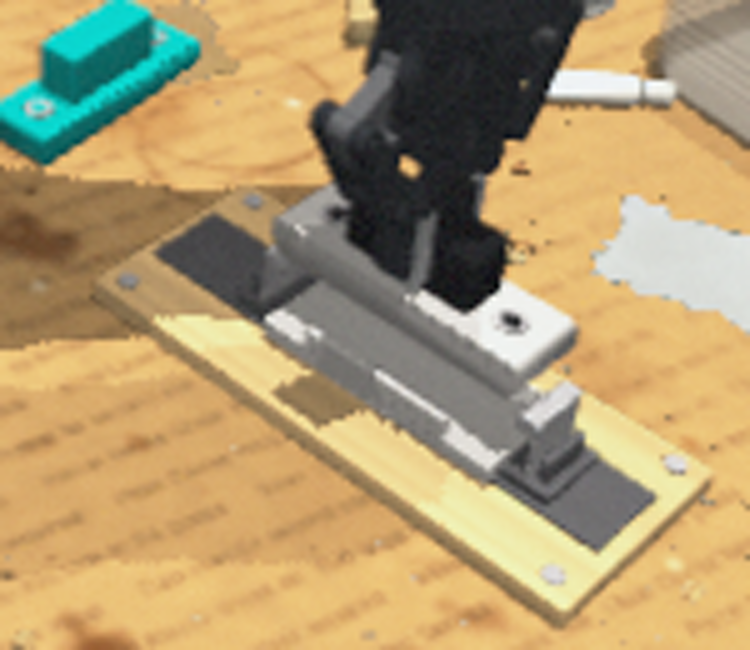

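Run:
```python
from h import *
f=lambda a,b,z: np.round(tl('w5',250+(a+.5)/4-.5,30+(b+.5)/4-.5,z),2)
print('clip outer',f(196,400,.047),f(396,400,.047))
print('screws',f(36,43,.013),f(553,43,.013)); print('track',f(166,7,.012),f(424,7,.012))
print('bar end',f(147,461,.0705),f(447,461,.0705),'top edge',f(148,493,.0735),f(445,493,.0735),'hole',f(294,615,.0735))
```

```text
clip outer [-13.84 -66.49] [ 14.43 -66.5 ]
screws [ -40.09 -118.25] [  40.2  -118.26]
track [ -19.83 -123.43] [  20.1  -123.43]
bar end [-18.24 -60.59] [ 19.02 -60.6 ] top edge [-17.9  -57.05] [ 18.55 -57.06] hole [ 3.00e-02 -4.17e+01]
```

View pics/c_t5.png

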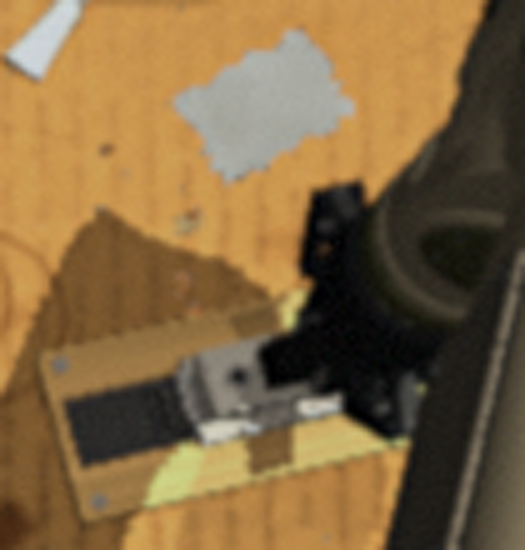

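Run:
```python
from h import *
f=lambda a,b,z: np.round(tl('w4',220+(a+.5)/2-.5,90+(b+.5)/2-.5,z),2)
print('far',f(147,507,.1175),f(270,507,.1175))
# scene check: far clip top corners and bar predicted if centre at tool y=-0.6 vs +0.6
crop('s5',415,255,465,305,12,'c_s5b')
s,c=load('s5'); q=s['orientation']; M=R.from_quat([q[1],q[2],q[3],q[0]]).as_matrix()
for cy in (-1,0,1):
    P=lambda x,y,z: ((proj('s5',s['tcp_pos']+M@(np.array([x,y+cy,0])/1000)+[0,0,z-s['tcp_pos'][2]])-[415,255]+.5)*12-.5).round(0)
    print(cy,'top far corners',P(-18,56,.0735),P(18,56,.0735),'mid',P(-18,60,.0705),P(18,60,.0705),'clip outer',P(-14,67,.047),P(14,67,.047),'clip',P(-14,57,.043))
```

```text
far [-18.07  57.93] [19.27 57.9 ]
-1 top far corners [224. 218.] [362. 109.] mid [243. 247.] [381. 136.] clip outer [276. 369.] [382. 281.] clip [218. 353.]
0 top far corners [230. 222.] [368. 112.] mid [249. 250.] [387. 139.] clip outer [281. 373.] [387. 285.] clip [224. 356.]
1 top far corners [235. 225.] [373. 115.] mid [254. 253.] [392. 143.] clip outer [287. 376.] [393. 288.] clip [229. 360.]
```

View pics/c_s5b.png

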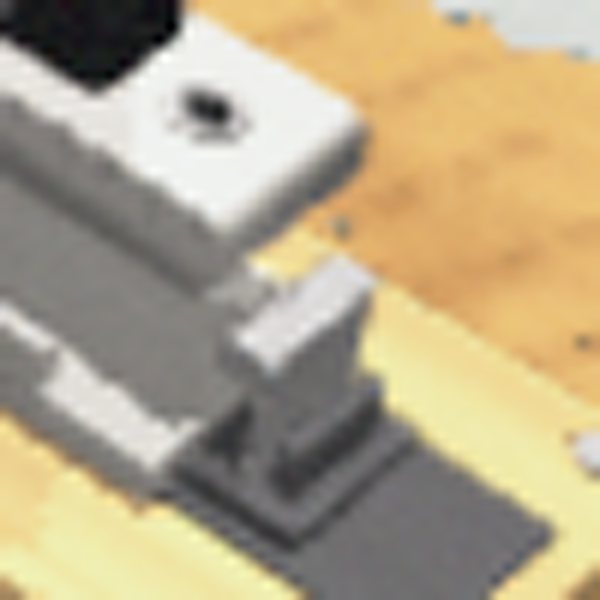

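>>> apply_moves(moves=[[[0, 0, 0.2], 0, 0.1], [[0, 0, 0.4], 0, 0.1], [[0, 0, 0.6], 0, 0.1], [[0, 0, 0.7], 0, 0.1], [[0, 0, 0.8], 0, 0.1], [[0, 0, 0.9], 0, 0.1], [[0, 0, 1.0], 0, 0.1], [[0, 0, 1.1], 0, 0.1], [[0, 0, 1.2], 0, 0.1], [[0, 0, 1.2], 0, 0.1]], squeeze=100)

```text
clock: 10.55
tcp_pos: [0.5324, -0.1678, 0.0653]
orientation: [0.0, 0.994, 0.113, 0.0]
wrist_force: [-0.0, -0.2, -2.2]
finger_gap: 0.0224
```

```bash
cat >> h.py <<'E'
def st():
    s=env.get_state(); q=s['orientation']; M=R.from_quat([q[1],q[2],q[3],q[0]]).as_matrix()
    print(round(s['clock'],2),'z',s['tcp_pos'].round(4),'Ftool',(M.T@s['wrist_force']).round(2),'Mtool',(M.T@s['ft_torque']).round(3),'zax',M[:,2].round(4),'gap',round(s['finger_gap'],4))
E
python3 -c "
from h import *
st();snap('scene','s6');crop('s6',370,230,470,310,7,'c_s6')"
```

```text
10.55 z [ 0.5324 -0.1678  0.0653] Ftool [-0.09  0.23  2.2 ] Mtool [-0.136 -0.02   0.008] zax [ 2.e-04 -2.e-04 -1.e+00] gap 0.0224
```

View pics/c_s6.png

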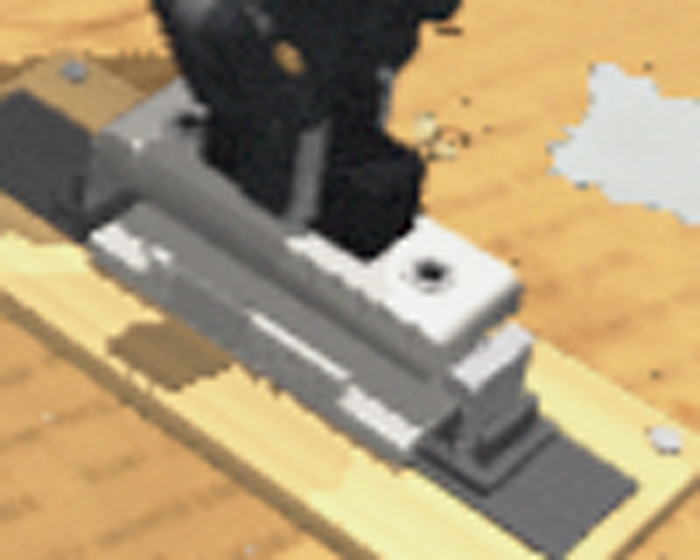

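>>> apply_moves(moves=[[[0, 0, 0.1], 0, 0.1], [[0, 0, 0.2], 0, 0.1], [[0, 0, 0.2], 0, 0.1], [[0, 0, 0.3], 0, 0.1], [[0, 0, 0.3], 0, 0.1], [[0, 0, 0.4], 0, 0.1], [[0, 0, 0.4], 0, 0.1], [[0, 0, 0.4], 0, 0.1], [[0, 0, 0.4], 0, 0.1], [[0, 0, 0.4], 0, 0.1]])

```text
clock: 11.85
tcp_pos: [0.533, -0.168, 0.062]
orientation: [0.0, 0.994, 0.113, 0.001]
wrist_force: [1.1, -2.3, 5.7]
finger_gap: 0.0223
```

```bash
python3 -c "
from h import *
st()"
```

```text
11.85 z [ 0.533 -0.168  0.062] Ftool [ 0.55  2.5  -5.66] Mtool [-0.397 -0.016 -0.027] zax [ 1.6e-03 -8.0e-04 -1.0e+00] gap 0.0223
```

>>> apply_moves(moves=[[[0, 0.06, 0], 0, 0.1], [[0, 0.06, 0], 0, 0.1], [[0, 0.06, 0.1], 0, 0.1], [[0, 0.06, 0.1], 0, 0.1], [[0, 0.06, 0.2], 0, 0.1], [[0, 0.06, 0.2], 0, 0.1], [[0, 0.06, 0.2], 0, 0.1], [[0, 0.06, 0.2], 0, 0.1], [[0, 0.06, 0.2], 0, 0.1], [[0, 0.06, 0.2], 0, 0.1]])

```text
clock: 13.1
tcp_pos: [0.5334, -0.1682, 0.0607]
orientation: [0.0, 0.994, 0.113, 0.001]
wrist_force: [-0.5, -0.8, 10.6]
finger_gap: 0.022
```

```bash
python3 -c "
from h import *
st()"
```

```text
13.1 z [ 0.5334 -0.1682  0.0607] Ftool [ -0.65   0.65 -10.55] Mtool [-0.084 -0.126  0.007] zax [ 2.4e-03 -4.0e-04 -1.0e+00] gap 0.022
```

>>> apply_moves(moves=[[[0, 0.02, 0], 0, 0.1], [[0, 0.02, 0.1], 0, 0.1], [[0, 0.02, 0.1], 0, 0.1], [[0, 0.02, 0.2], 0, 0.1], [[0, 0.02, 0.2], 0, 0.1], [[0, 0.02, 0.2], 0, 0.1], [[0, 0.02, 0.3], 0, 0.1], [[0, 0.02, 0.3], 0, 0.1], [[0, 0.02, 0.3], 0, 0.1], [[0, 0.02, 0.3], 0, 0.1]])

```text
clock: 14.35
tcp_pos: [0.5325, -0.1683, 0.0561]
orientation: [-0.0, 0.994, 0.113, 0.0]
wrist_force: [3.3, 0.7, 0.5]
finger_gap: 0.0221
```

```bash
python3 -c "
from h import *
st()"
```

```text
14.35 z [ 0.5325 -0.1683  0.0561] Ftool [ 3.36  0.01 -0.53] Mtool [-0.149  0.715 -0.087] zax [ 0.e+00  4.e-04 -1.e+00] gap 0.0221
```

>>> apply_moves(moves=[[[0.03, 0, 0], 0, 0.1], [[0.03, 0, 0.1], 0, 0.1], [[0.03, 0, 0.1], 0, 0.1], [[0.03, 0, 0.2], 0, 0.1], [[0.03, 0, 0.2], 0, 0.1], [[0.03, 0, 0.3], 0, 0.1], [[0.03, 0, 0.3], 0, 0.1], [[0.03, 0, 0.4], 0, 0.1], [[0.03, 0, 0.4], 0, 0.1], [[0.03, 0, 0.4], 0, 0.1]])

```text
clock: 15.6
tcp_pos: [0.5326, -0.1683, 0.0521]
orientation: [-0.0, 0.994, 0.113, -0.0]
wrist_force: [-0.3, -0.8, 1.7]
finger_gap: 0.0222
```

```bash
python3 -c "
from h import *
st()"
```

```text
15.6 z [ 0.5326 -0.1683  0.0521] Ftool [-0.5   0.66 -1.69] Mtool [-0.195 -0.064 -0.099] zax [-4.e-04  2.e-04 -1.e+00] gap 0.0222
```

>>> apply_moves(moves=[[[0, 0, 0.1], 0, 0.1], [[0, 0, 0.1], 0, 0.1], [[0, 0, 0.2], 0, 0.1], [[0, 0, 0.2], 0, 0.1], [[0, 0, 0.3], 0, 0.1], [[0, 0, 0.3], 0, 0.1], [[0, 0, 0.4], 0, 0.1], [[0, 0, 0.4], 0, 0.1], [[0, 0, 0.5], 0, 0.1], [[0, 0, 0.5], 0, 0.1]])

```text
clock: 16.85
tcp_pos: [0.5322, -0.1681, 0.0469]
orientation: [-0.0, 0.994, 0.113, -0.001]
wrist_force: [-0.3, 0.0, -8.9]
finger_gap: 0.022
```

```bash
python3 -c "
from h import *
st()"
```

```text
16.85 z [ 0.5322 -0.1681  0.0469] Ftool [-0.27 -0.07  8.95] Mtool [-0.26   0.022 -0.021] zax [-1.1e-03  5.0e-04 -1.0e+00] gap 0.022
```

>>> apply_moves(moves=[[[0, 0, 0.05], 0, 0.1], [[0, 0, 0.05], 0, 0.1], [[0, 0, 0.1], 0, 0.1], [[0, 0, 0.1], 0, 0.1], [[0, 0, 0.15], 0, 0.1], [[0, 0, 0.15], 0, 0.1], [[0, 0, 0.15], 0, 0.1], [[0, 0, 0.15], 0, 0.1], [[0, 0, 0.15], 0, 0.1], [[0, 0, 0.15], 0, 0.1]])

```text
clock: 18.1
tcp_pos: [0.5331, -0.1683, 0.0461]
orientation: [0.0, 0.994, 0.113, 0.0]
wrist_force: [-0.8, 1.5, 1.5]
finger_gap: 0.0222
```

```bash
python3 -c "
from h import *
st();snap('scene','s7');crop('s7',370,230,470,310,7,'c_s7');snap('wrist','w7');crop('w7',230,90,410,350,2.3,'c_w7')"
```

```text
18.1 z [ 0.5331 -0.1683  0.0461] Ftool [-0.47 -1.66 -1.46] Mtool [ 0.302 -0.04  -0.081] zax [ 8.e-04  0.e+00 -1.e+00] gap 0.0222
```

View pics/c_s7.png

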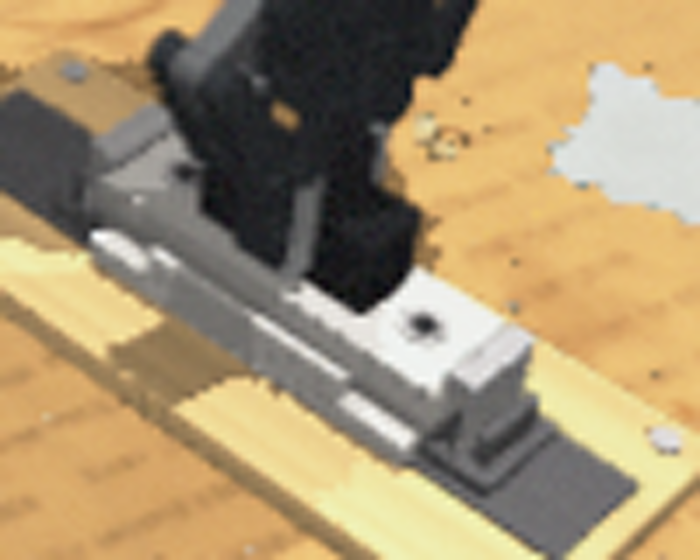

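View pics/c_w7.png

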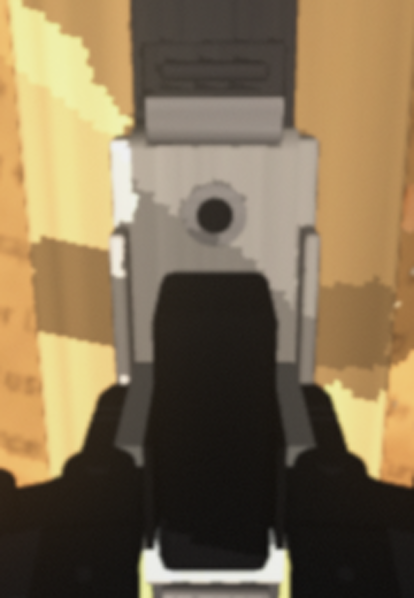

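Both clips lie over the bar ends, and the TCP height matches home (0.046). I'll press gently to confirm the seat, then release.

>>> apply_moves(moves=[[[0, 0, 0.05], 0, 0.1], [[0, 0, 0.05], 0, 0.1], [[0, 0, 0.1], 0, 0.1], [[0, 0, 0.1], 0, 0.1], [[0, 0, 0.1], 0, 0.1], [[0, 0, 0.1], 0, 0.1], [[0, 0, 0.1], 0, 0.1], [[0, 0, 0.1], 0, 0.1], [[0, 0, 0.1], 0, 0.1], [[0, 0, 0.1], 0, 0.1]])

```text
clock: 19.45
tcp_pos: [0.5331, -0.1684, 0.0461]
orientation: [0.0, 0.994, 0.113, 0.001]
wrist_force: [-2.8, 2.9, 8.8]
finger_gap: 0.022
```

```bash
python3 -c "
from h import *
st()"
```

```text
19.45 z [ 0.5331 -0.1684  0.0461] Ftool [-2.04 -3.41 -8.78] Mtool [ 0.632 -0.45  -0.08 ] zax [ 1.2e-03 -3.0e-04 -1.0e+00] gap 0.022
```

Firm seat: no motion at about 11 N. Now I'll release to a moderate opening and lift off, keeping the fingers clear of the ledge.

>>> apply_moves(moves=[[[0, 0, -0.1], 0, 0.1], [[0, 0, -0.1], 0, 0.3], [[0, 0, -0.1], 0, 0.5], [[0, 0, -0.1], 0, 0.5], [[0, 0, -0.1], 0, 0.5], [[0, 0, -0.8], 0, 0.5], [[0, 0, -2.5], 0, 0.5], [[0, 0, -5], 0, 0.5], [[0, 0, -8], 0, 0.5], [[0, 0, -10], 0, 0.5]])

```text
clock: 20.7
tcp_pos: [0.5334, -0.1686, 0.1469]
orientation: [0.001, 0.994, 0.113, 0.001]
wrist_force: [0.8, -0.2, 0.7]
finger_gap: 0.0428
```

>>> apply_moves(moves=[[[0, -2, -1], 0, 0.5], [[0, -5, -2], 0, 0.5], [[0, -9, -3], 0, 0.5], [[0, -12, -4], 0, 0.5], [[0, -14, -4], 0, 0.5], [[0, -14, -4], 0, 0.5], [[0, -14, -4], 0, 0.5], [[0, -14, -4], 0, 0.5], [[0, -14, -4], 0, 0.5], [[0, -14, -4], 0, 0.5]])

```text
clock: 21.95
tcp_pos: [0.5015, -0.0324, 0.1846]
orientation: [-0.0, 0.994, 0.112, -0.0]
wrist_force: [-0.4, -0.3, 0.4]
finger_gap: 0.0427
```

```bash
python3 -c "
from h import *
st();snap('scene','s8');crop('s8',345,220,475,325,5.5,'c_s8');snap('wrist','w8');snap('top','t8');crop('t8',365,145,470,210,7,'c_t8')"
```

```text
21.95 z [ 0.5015 -0.0324  0.1846] Ftool [-0.47  0.18 -0.45] Mtool [ 0.005 -0.029 -0.006] zax [-2.e-04  1.e-04 -1.e+00] gap 0.0427
```

View pics/c_s8.png

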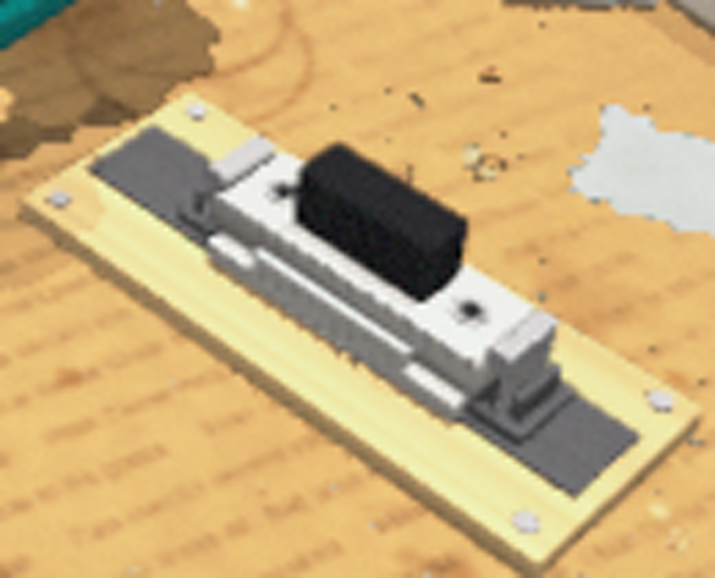

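View pics/c_t8.png

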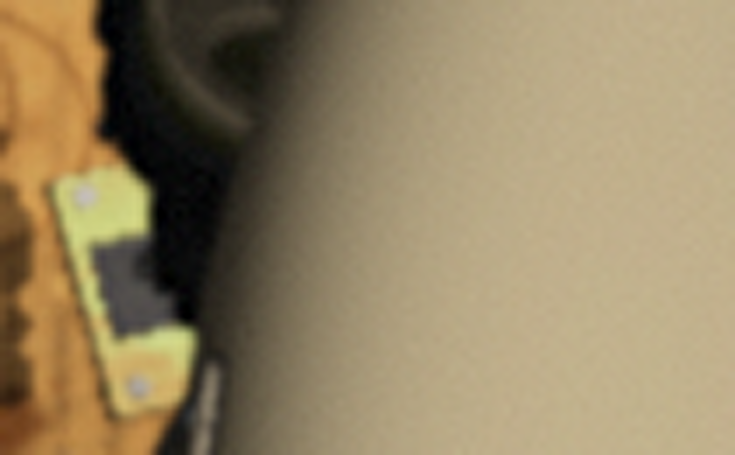

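The scene crop shows the bar flat on the seat between the rails, with the clips closed over both ends at crop (243,158) and (525,335). The arm blocks the top view. I'm handing in.

```bash
python3 -c "
from h import *
print(env.hand_in())"
```

```text
the job is handed in; nothing more can be done
None
```

I gripped the aluminium bar by its black rib and snapped it down between the two spring clips. It lies flat on the seat with both clips closed over its ends. I handed the job in at about 22 s.

- **Finding the carriage:** I placed it from the camera images. As the bar met the clips I felt a sideways force of 2.5 N, and shifting the bar 0.6 mm cut that to 0.65 N.
- **Force:** the highest press I read on the jig was about 13 N. I only read it between moves, so short peaks in between were not seen.
- **Fully home:** the tool stopped at 46.1 mm, against 46 mm expected for a seated bar. It did not move under a further press of about 11 N. On the way down, the clips pulled the bar in with about 9 N.
- **Last checks:** after release, the scene view shows both clips over the bar ends and the bar lying between the rails, with the gripper clear of the jig. The arm blocked the top view, so it could not confirm this.
- **Disagreement:** before insertion, the scene and wrist cameras differed by about 1–2 mm on how well the bar was centred along the jig. I settled that by feel.

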